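Fit a new filter cup in the bench dust extractor and hold down its reset

TASK

Finish the filter change on the dust extractor: lower the new filter cup (blue collar) into the orange pre-filter basket in the extractor's top until its collar sits flat on the basket's rim, and let go of it. Then take the nail punch from the tool block, reach its tip through the yellow-ringed hole and press the recessed red reset button right down without forcing it, and finish still gripping the punch and holding the button down. Leave the old filter and everything else on the bench where it is.

Things in the scene. Friction and masses are not known exactly. Their poses are not given: they have to be found in the camera images.
- new_filter_mid (a point): new filter cup, upright on the bench, 82 mm tall, 90 g: a white pleated cone 48 mm tall (40 mm wide at its foot, 49 at its top) under a blue cylindrical collar 62 mm wide, 34 mm tall, 7 mm wall. The point is on its axis 41 mm above its foot, 7 mm below the collar's underside; z up. Grip across the collar, fingertips not below its underside: only the collar stays above the basket
- basket_rim (a point): centre of the mouth of the orange pre-filter basket, level with its flat rim, 20 mm above the extractor's grey deck. Fixed in the extractor (blue box 260 x 320 mm, fixed, deck 125 mm above the bench). Rim 61 mm wide, bore 55 mm, 66 mm deep: the cup's cone goes in with 3 mm side play and the collar lands on the rim (the cup's point then 7 mm below this one). z up, yaw the extractor's
- aperture (a point): centre of the mouth of the reset hole, level with the extractor's deck, in a flat yellow ring 32 mm wide; the hole is round, 15 mm across, straight down, about 160 mm from the basket's axis. Axes are the extractor's (x away from the robot, y left, z up at yaw 0); a 6 mm high lip round the deck's edge is 70 mm away at the nearest
- reset_top (a point): top of the red reset button (13 mm across), 12 mm straight below the mouth of the reset hole when it is not pressed; it goes down as it is pressed
- reset_button (a joint): travel of the reset button in m: 0 when released, 0.005 fully down; it moves straight down, springs back, starts to move at about 2 N and is fully down at 6 N
- punch_mid (a point): nail punch, upright, tip down in the tool block: 96 mm long, 70 g; steel tip 6 mm across and 24 mm long, blue ringed sleeve 14 mm across and 61 mm long, steel head 11 mm across and 11 mm long. The point is on its axis 48 mm from either end, 24 mm above the block's top; z from tip to head. Its shoulder (the sleeve's end) rests on the block, the tip hangs in a 9 mm hole
- punch_tip (a point): the end of the punch's steel tip, on its axis; 48 mm below its middle when it is upright
- old_filter_mid (a point): the old filter cup, to be left alone: same shape and size as the new one but brown with a grey collar, standing on the bench; the point is on its axis 41 mm above its foot
- tool_block: the wooden tool block, fixed to the bench: 60 mm along its x, 150 mm along its y, 40 mm high; origin at the centre of its underside. The punch stands 42 mm towards its +y end, the awl 35 mm towards its -y end
- awl_mid (a point): an awl with a brown wooden handle 26 mm across, standing in the tool block, its top 68 mm above the block, to be left alone; the point is half-way along it
- bracket_mid (a point): a pale wood scroll bracket, about 190 mm long and 40 mm high, lying on the bench, to be left alone; the point is its centre
- square_mid (a point): a try square, blue stock and steel blade, about 160 x 105 mm and 16 mm high, lying on the bench, to be left alone; the point is near its centre
- gauge_case_mid (a point): a flat black case, 95 x 130 x 24 mm, lying on the bench, to be left alone; the point is its centre
- mallet_mid (a point): a wooden mallet, about 310 mm long, its head 60 mm high, lying on the bench, to be left alone; the point is on its handle 60 mm from the head, near the middle of its length
There are look-alikes about, which are no part of the job. What is shaped like the part that bears new_filter_mid but turquoise is not meant.

How it is judged:
By the outcome, as a careful person would: the job done as asked, in the order asked, and still so for the second after the job is handed in, while the arm keeps its last pose, push and grip.
It also fails if it takes over 58 s, if anything falls off the work surface, if the arm or the gripper's body presses on something with over 40 N, if the wrist force passes 120 N, or if a joint passes its speed limit or range.

ROBOT

A 6-joint arm with a two-finger parallel gripper is mounted at the origin on the work surface. World frame = base frame: x ahead of the robot, y to its left, z up, the work surface at z = 0. Lengths are in m, angles in rad, forces in N, time in s.
With the tool pointing down it reaches from about 0.3 to 1 m from the base axis. Payload 5.1 kg.
Tool frame: the origin (TCP) lies midway between the tips of the shut fingers; the grasp point (between the pads) lies 19 mm behind it; z points along the fingers, y is the line along which they close (so a half turn about z gives the same grasp; the last joint's range is limited). The gripper opens to 95 mm and grips with 3 to 60 N. Pads are 20 mm wide; open, the fingers measure 119 mm over their backs; the gripper's body (75 mm by 180 mm) begins 59 mm behind the grasp point.
Start: joints at [1.128, 0.124, 1.65, -0, 1.367, -0.083], TCP at [0.229, 0.608, 0.215] pointing down, gripper open.
Joint ranges: [-2.61, 2.61], [-1.02, 2.33], [0.03, 2.71], [-1.35, 4.49], [0.32, 2.68], [-2.91, 2.91]. Speed limits (rad/s): [2.57, 2.57, 3.14, 3.14, 3.14, 3.14].

INTERFACE

Orientations are given as a rotation vector (axis times angle).
In Python, from bench import observe, camera, camera_model, hand_in, boxes_of, outline_of, mark_of gives the robot as it stands.
- The arm moves only by the tool send_rows, never from a script. Its argument "rows" is a list of rows, each a list of 3 entries, a list of its own where there are three numbers: the shift along the tool's x, y, z each as a share of 20 mm, from -1 to 1, then the turn, a rotation vector about the tool's x, y, z each as a share of 0.08 rad, from -1 to 1, then the gripper command: -1 is fully open, 1 is shut, values between are in proportion. A call has 1 to 8 rows; each row shifts and turns the commanded pose from where the row before left it, along the tool's axes as they then stand; what a row does not reach is not made up. A row lasts 1/10 s, in which the tool goes at most 50 mm and 8.59 degrees, less where a joint would pass 70% of its speed; a pose out of reach is approached as far as the arm can. A call with a number of a shift or a turn outside -1 to 1 is refused whole. A call with a gripper value outside its range is refused whole. The fingers move at their own pace and stop on an object; "squeeze" is the grip in N (left out, the last holds). Time passes only in rows, so rows that do not move let the fingers close. It gives the time, the measured TCP pose, the force, the opening and the grip force at its end, in the units of the state.
- observe(): the state, without advancing time (a new reading comes with each control period).
- camera(name): name is "side" or "top" or "wrist"; returns the picture (420x560x3 uint8, red, green, blue); there is no depth.
- camera_model(name): a dict with "K" (3x3 intrinsics, pixels), "dist" ([k1, k2, p1, p2, k3] as OpenCV has them; the pictures are not rectified), "R" (3x3) and "t" (3): a world point X has camera coordinates R X + t; the wrist camera has in their place "tool_from_camera" (4x4, takes a point from camera to tool coordinates, whose origin is the TCP and whose axes are the flange's). Camera axes: x right, y down, z forward; pixel columns grow to the right and rows downward; lengths in m; the calibration is good to about 2 mm. A picture is of the moment at which its call begins: read the wrist's pose just before it. camera_model takes no time and is no camera call.
- hand_in(): hands the job in; it is judged then, once.
Trained networks look in the newest picture that a camera, given by its name, has taken for a name from the list of things; names that differ only in an ending like _2 or _b are one class to them, and where a whole thing is asked for, a point or a joint stands for the part that bears it (a point fixed in the world has none). Each returns a list of dicts, best first, with "confidence" (0 to 1); they miss things now and then, are a little off and sometimes report something else, mostly with a low value. They report only what shows in the picture. A call takes as long as a camera call. They do not tell look-alikes from the thing itself.
- boxes_of(camera, label): "centre" ([x, y, z] in m, in world coordinates, good to about 4 mm: the middle of the surface that is visible of it).
- outline_of(camera, label): "pixels" (420x560 bool, what is visible of it).
- mark_of(camera, label): "centre" ([x, y, z] in m, in world coordinates, good to about 4 mm: a listed point, or the origin of a listed thing).
The state is a dict: "t": time; "q": joint angles; "joint_vel": joint speeds; "tau": joint torques, N m; "tcp_pos": TCP position; "ee_rot": TCP orientation; "ft_force": force on the tool from outside, world axes, zero at the start; "ft_torque": the same for the moment, N m; "grip_width": finger opening in m; "grip_force": force on a finger pad.
Only numpy, scipy, OpenCV 4.12 (cv2) and the standard library are available. Lean on these libraries where they do the work, as an engineer would, in place of code of your own. Each camera call takes 0.05 s, during which the arm holds its last target. There are 200 camera calls.

## Working session

There is one attempt and no reset: what is moved stays moved. The work goes in short steps, Python scripts to look and compute and a tool call to move; the robot and the scene stay as the last step left them, time stands still between calls to the robot, and variables do not carry over. Pictures are saved under pics/ and viewed, at most 10 in all, crops included, and the job is handed in when it is done.

Besides the shell and the picture viewer there is one more tool, called after ">>>" as name(argument=value, ...) on one line, values as JSON. send_rows: Moves the arm, as the interface text tells. Its arguments: {"type":"object","properties":{"rows":{"type":"array"},"squeeze":{"type":"number"}},"required":["rows"]}

```bash
mkdir -p pics; cat > h.py <<'E'
import numpy as np,cv2
from scipy.spatial.transform import Rotation as R
from bench import *
np.set_printoptions(precision=4,suppress=True)
def marks(cam,labels):
    for l in labels:
        print(cam,l,[(np.round(d['centre'],4).tolist(),round(d['confidence'],2)) for d in mark_of(cam,l)[:3]])
def st():
    s=observe(); print('t',round(s['t'],2),'tcp',np.array(s['tcp_pos']),'rot',np.array(s['ee_rot']),'F',np.array(s['ft_force']),'w',s['grip_width'],'gf',s['grip_force'],'q',np.array(s['q'])); return s
E
python3 - <<'E'
from h import *
s=st(); print(R.from_rotvec(s['ee_rot']).as_matrix())
for c in ['side','top']:
    cv2.imwrite(f'pics/{c}0.png',camera(c)[:,:,::-1])
L=['new_filter_mid','basket_rim','aperture','punch_mid','old_filter_mid','tool_block','awl_mid']
marks('top',L); marks('side',L[:4])
E
```

```text
t 0.0 tcp [0.2286 0.6078 0.2134] rot [-0.562  -3.0904  0.0031] F [ 0.6363 -0.4991  0.4723] w 0.0953072715005535 gf 0.0 q [ 1.1284  0.1245  1.6516 -0.      1.3675 -0.0826]
[[-0.936   0.3521 -0.0009]
 [ 0.3521  0.936  -0.0018]
 [ 0.0002 -0.002  -1.    ]]
top new_filter_mid [([0.4594, -0.2798, 0.036], 0.96), ([0.5232, -0.1806, 0.0415], 0.92)]
top basket_rim [([0.557, 0.3248, 0.1458], 0.83), ([0.6582, -0.1375, 0.0643], 0.29)]
top aperture [([0.5585, 0.1645, 0.1238], 0.76)]
top punch_mid [([0.6571, -0.1385, 0.0604], 0.38)]
top old_filter_mid [([0.4975, -0.3861, 0.0363], 0.66)]
top tool_block [([0.6557, -0.1847, 0.0045], 0.85), ([0.4994, -0.3864, 0.0351], 0.71)]
top awl_mid [([0.6533, -0.2171, 0.0632], 0.58)]
side new_filter_mid [([0.5241, -0.178, 0.0435], 0.69), ([0.4558, -0.28, 0.039], 0.69), ([0.4952, -0.3911, 0.0405], 0.21)]
side basket_rim [([0.5557, 0.3199, 0.1455], 0.68)]
side aperture []
side punch_mid [([0.6541, -0.137, 0.0615], 0.43)]
```

View pics/top0.png

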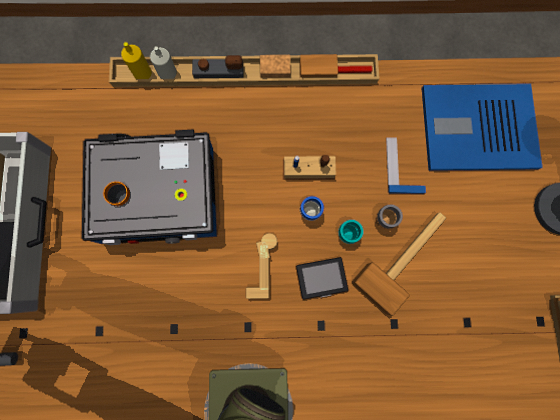

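View pics/side0.png

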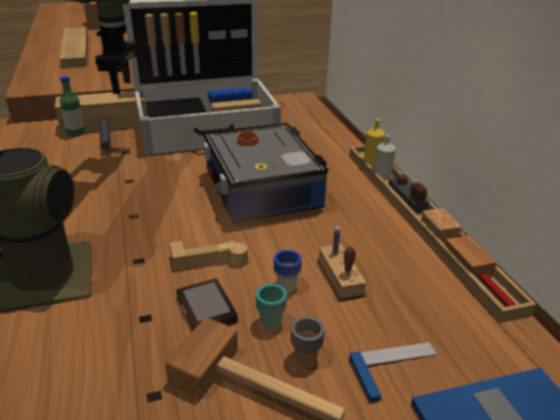

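```bash
python3 - <<'E'
from h import *
m=camera_model('top'); 
for p in [[0.4594,-0.28,.082],[0.5236,-0.18,.082]]:
    print(cv2.projectPoints(np.array([p]),cv2.Rodrigues(np.array(m['R']))[0],np.array(m['t'],float),np.array(m['K']),np.array(m['dist'],float))[0].ravel())
print(camera_model('wrist'))
E
```

```text
[351.698  230.1026]
[313.044  207.0399]
{'K': array([[318.6614,   0.    , 274.4329],
       [  0.    , 318.6614, 216.4549],
       [  0.    ,   0.    ,   1.    ]]), 'dist': array([-0.0399,  0.    ,  0.    ,  0.    ,  0.    ]), 'tool_from_camera': array([[-0.0006, -0.9554, -0.2952,  0.0829],
       [ 1.    , -0.0006, -0.0001,  0.001 ],
       [-0.0001, -0.2952,  0.9554, -0.1695],
       [ 0.    ,  0.    ,  0.    ,  1.    ]])}
```

Top view: blue-collared cup at (312,208), which is the new filter at about (0.524, -0.179). The turquoise decoy is at (351,231) and the grey old filter at (389,217). The basket is at (116,194), the yellow ring at (181,195), and the punch at the block's left end at (296,162). The side view agrees. I'll move over the extractor first to look at it from close by.

>>> send_rows(rows=[[[-0.352, -0.936, -0.25], [0, 0, 0], -1], [[-0.352, -0.936, -0.25], [0, 0, 0], -1], [[-0.352, -0.936, -0.25], [0, 0, 0], -1], [[-0.352, -0.936, -0.25], [0, 0, 0], -1], [[-0.352, -0.936, -0.25], [0, 0, 0], -1], [[-0.352, -0.936, -0.25], [0, 0, 0], -1], [[-0.352, -0.936, -0.25], [0, 0, 0], -1], [[-0.352, -0.936, -0.25], [0, 0, 0], -1]])

```text
t: 1.45
tcp_pos: [0.2288, 0.4475, 0.255]
ee_rot: [0.562, 3.091, 0.0]
ft_force: [-0.4, 0.5, 0.2]
grip_width: 0.0952
grip_force: 0.0
```

>>> send_rows(rows=[[[0, 0, 0], [0, 0, -0.9], -1], [[0, 0, 0], [0, 0, -0.9], -1], [[0, 0, 0], [0, 0, -0.9], -1], [[0, 0, 0], [0, 0, -0.9], -1], [[0, 0, 0], [0, 0, -0.9], -1]])

```text
t: 1.95
tcp_pos: [0.2289, 0.4483, 0.2548]
ee_rot: [-0.005, 3.141, 0.0]
ft_force: [-0.6, 0.4, -0.8]
grip_width: 0.0951
grip_force: 0.0
```

>>> send_rows(rows=[[[-0.96, -0.77, 0], [0, 0, 0], -1], [[-0.96, -0.77, 0], [0, 0, 0], -1], [[-0.96, -0.77, 0], [0, 0, 0], -1], [[-0.96, -0.77, 0], [0, 0, 0], -1], [[-0.96, -0.77, 0], [0, 0, 0], -1], [[-0.96, -0.77, 0], [0, 0, 0], -1], [[-0.96, -0.77, 0], [0, 0, 0], -1], [[-0.96, -0.77, 0], [0, 0, 0], -1]])

```text
t: 2.75
tcp_pos: [0.3832, 0.3245, 0.2549]
ee_rot: [-0.0, 3.141, 0.0]
ft_force: [-0.3, -0.4, -0.1]
grip_width: 0.0951
grip_force: 0.0
```

>>> send_rows(rows=[[[-0.96, -0.77, 0], [0, 0, 0], -1], [[-0.96, -0.77, 0], [0, 0, 0], -1], [[-0.96, -0.77, 0], [0, 0, 0], -1], [[-0.96, -0.77, 0], [0, 0, 0], -1], [[-0.96, -0.77, 0], [0, 0, 0], -1], [[0, 0, 0], [0, 0, 0], -1]])

```text
t: 3.35
tcp_pos: [0.48, 0.2467, 0.2546]
ee_rot: [0.004, 3.141, -0.001]
ft_force: [0.5, -0.2, 0.4]
grip_width: 0.095
grip_force: 0.0
```

```bash
cat >> h.py <<'E'
def wcam(s):
    m=camera_model('wrist'); T=np.eye(4); T[:3,:3]=R.from_rotvec(s['ee_rot']).as_matrix(); T[:3,3]=s['tcp_pos']
    C=T@np.array(m['tool_from_camera']); return m,C
def px2w(s,uv,z):
    m,C=wcam(s); p=cv2.undistortPoints(np.array([[uv]],float),m['K'],np.array(m['dist'],float)).ravel()
    d=C[:3,:3]@[p[0],p[1],1]; return C[:3,3]+d*(z-C[2,3])/d[2]
def w2px(s,X):
    m,C=wcam(s); W=np.linalg.inv(C)
    return cv2.projectPoints(np.array([X],float),cv2.Rodrigues(W[:3,:3])[0],W[:3,3],m['K'],np.array(m['dist'],float))[0].ravel()
E
python3 - <<'E'
from h import *
s=st(); im=camera('wrist'); cv2.imwrite('pics/w1.png',im[:,:,::-1])
marks('wrist',['basket_rim','aperture','reset_top'])
np.save('w1.npy',im)
E
```

```text
t 3.35 tcp [0.48   0.2467 0.2546] rot [ 0.0044  3.1412 -0.0008] F [ 0.487  -0.2209  0.3512] w 0.09497323884419093 gf 0.0 q [ 0.3755 -0.1439  1.849  -0.0006  1.4363 -1.1924]
wrist basket_rim [([0.5558, 0.3253, 0.1425], 0.71)]
wrist aperture [([0.5526, 0.1636, 0.1234], 0.61)]
wrist reset_top [([0.5551, 0.1624, 0.1123], 0.55)]
```

View pics/w1.png

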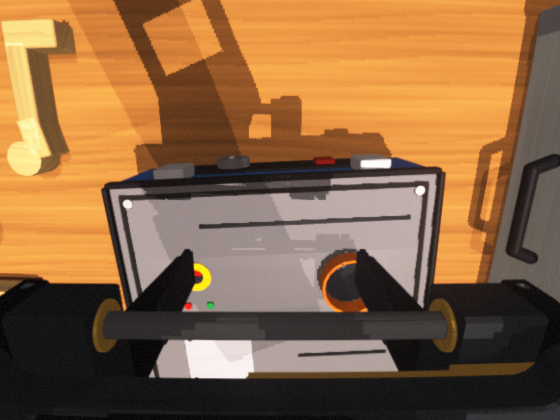

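The wrist view (image up is toward the robot) shows the yellow ring at (197,277) and the basket rim at (348,282), both partly behind the fingers. Moving 100 mm forward should clear them.

>>> send_rows(rows=[[[-1, 0, 0], [0, 0, 0], -1], [[-1, 0, 0], [0, 0, 0], -1], [[-1, 0, 0], [0, 0, 0], -1], [[-1, 0, 0], [0, 0, 0], -1], [[-1, 0, 0], [0, 0, 0], -1], [[-1, 0, 0], [0, 0, 0], -1], [[0, 0, 0], [0, 0, 0], -1]])

```text
t: 4.25
tcp_pos: [0.5992, 0.2489, 0.2543]
ee_rot: [0.001, -3.141, 0.0]
ft_force: [0.3, -0.9, 0.1]
grip_width: 0.0949
grip_force: 0.0
```

```bash
python3 - <<'E'
from h import *
s=st(); im=camera('wrist'); cv2.imwrite('pics/w2.png',im[:,:,::-1])
marks('wrist',['basket_rim','aperture','reset_top'])
hsv=cv2.cvtColor(im,cv2.COLOR_RGB2HSV)
def poly(mask,z,name):
    n,l,stt,c=cv2.connectedComponentsWithStats(mask.astype(np.uint8))
    i=1+np.argmax(stt[1:,4]); cs,_=cv2.findContours((l==i).astype(np.uint8),cv2.RETR_EXTERNAL,cv2.CHAIN_APPROX_NONE)
    k=max(cs,key=len)[:,0,:]; P=np.array([px2w(s,u,z)[:2] for u in k])
    # circle fit of rectified outline
    A=np.c_[2*P,np.ones(len(P))]; b=(P**2).sum(1); x=np.linalg.lstsq(A,b,rcond=None)[0]
    print(name,stt[i],x[:2],'r',np.sqrt(x[2]+x[0]**2+x[1]**2))
roi=np.zeros(im.shape[:2],bool)
H,S,V=[hsv[...,i].astype(int) for i in range(3)]
u,v=w2px(s,[.556,.164,.125]); roi[int(v)-25:int(v)+25,int(u)-25:int(u)+25]=1
poly((H>22)&(H<38)&(S>150)&(V>120)&roi,.125,'ring')
roi[:]=0; u,v=w2px(s,[.556,.324,.145]); roi[int(v)-50:int(v)+50,int(u)-50:int(u)+50]=1
poly((H>3)&(H<20)&(S>150)&(V>70)&roi,.145,'rim')
E
```

```text
t 4.25 tcp [0.5992 0.2489 0.2543] rot [ 0.001  -3.1414  0.0001] F [ 0.3461 -0.8553  0.115 ] w 0.0948921027896923 gf 0.0 q [ 0.311   0.1004  1.6093  0.      1.4321 -1.2604]
wrist basket_rim [([0.5585, 0.322, 0.1444], 0.83)]
wrist aperture [([0.5533, 0.1616, 0.1277], 0.64)]
wrist reset_top [([0.5537, 0.1606, 0.1145], 0.59)]
ring [181 149   1   1   1] [0.153  0.0459] r 0.40771961423415254
rim [ 323  132   69   70 1159] [0.5574 0.3219] r 0.02966318340996756
```

View pics/w2.png

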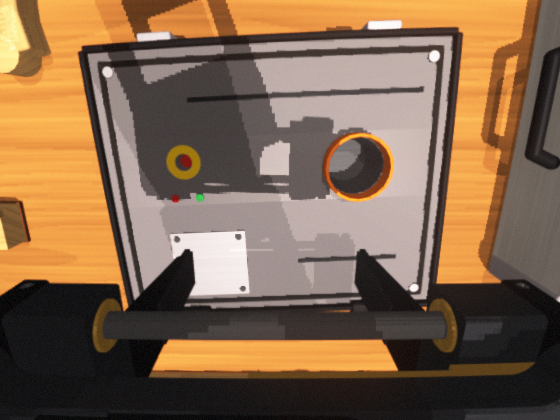

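Clear view now: the rim circle is at (358,166) and the yellow ring, with the red button in it, is at (183,162) in shadow. The rim fit gives (0.5574, 0.3219). I'll refit the ring with a darker threshold while heading for the cup.

```bash
python3 - <<'E'
from h import *
s={'tcp_pos':[.5992,.2489,.2543],'ee_rot':[.001,-3.1414,.0001]}
im=cv2.imread('pics/w2.png'); hsv=cv2.cvtColor(im,cv2.COLOR_BGR2HSV)[130:195,150:218].astype(int)
M=((hsv[...,0]>18)&(hsv[...,0]<36)&(hsv[...,1]>130)).astype(np.uint8)
cs,_=cv2.findContours(M,cv2.RETR_CCOMP,cv2.CHAIN_APPROX_NONE)
for k in cs:
    if len(k)<15: continue
    P=np.array([px2w(s,u,.125)[:2] for u in k[:,0]+[150,130]]); A=np.c_[2*P,np.ones(len(P))]; x=np.linalg.lstsq(A,(P**2).sum(1),rcond=None)[0]
    print(len(k),x[:2],np.sqrt(x[2]+x[0]**2+x[1]**2))
E
```

```text
97 [0.5556 0.1638] 0.015921568622535687
50 [0.5556 0.1642] 0.008322056311576436
```

>>> send_rows(rows=[[[0, -1, 0], [0, 0, 0], -1], [[0, -1, 0], [0, 0, 0], -1], [[0, -1, 0], [0, 0, 0], -1], [[0, -1, 0], [0, 0, 0], -1], [[0, -1, 0], [0, 0, 0], -1], [[0, -1, 0], [0, 0, 0], -1], [[0, -1, 0], [0, 0, 0], -1], [[0, -1, 0], [0, 0, 0], -1]])

```text
t: 5.25
tcp_pos: [0.5977, 0.0866, 0.255]
ee_rot: [-0.0, 3.141, -0.001]
ft_force: [-0.5, 1.0, -0.0]
grip_width: 0.095
grip_force: 0.0
```

>>> send_rows(rows=[[[0, -1, 0.1], [0, 0, 0], -1], [[0, -1, 0.1], [0, 0, 0], -1], [[0, -1, 0.1], [0, 0, 0], -1], [[0, -1, 0.1], [0, 0, 0], -1], [[0, -1, 0.1], [0, 0, 0], -1], [[0, -1, 0.1], [0, 0, 0], -1], [[0, -1, 0.1], [0, 0, 0], -1], [[0, -1, 0.1], [0, 0, 0], -1]])

```text
t: 6.05
tcp_pos: [0.5975, -0.0731, 0.2389]
ee_rot: [-0.0, 3.141, -0.001]
ft_force: [0.5, 0.2, 0.9]
grip_width: 0.0953
grip_force: 0.0
```

>>> send_rows(rows=[[[0, -1, 0.5], [0, 0, 0], -1], [[0, -1, 0.5], [0, 0, 0], -1], [[0, -1, 0.5], [0, 0, 0], -1], [[0, -1, 0.5], [0, 0, 0], -1], [[0, -1, 0.5], [0, 0, 0], -1], [[0, 0, 0], [0, 0, 0], -1]])

```text
t: 6.65
tcp_pos: [0.5965, -0.1737, 0.187]
ee_rot: [-0.004, -3.139, -0.0]
ft_force: [0.2, 0.6, -0.1]
grip_width: 0.095
grip_force: 0.0
```

```bash
python3 - <<'E'
from h import *
s=st(); im=camera('wrist'); cv2.imwrite('pics/w3.png',im[:,:,::-1])
marks('wrist',['new_filter_mid','punch_mid','tool_block','awl_mid'])
E
```

```text
t 6.65 tcp [ 0.5965 -0.1737  0.187 ] rot [-0.004  -3.1386 -0.0004] F [ 0.205   0.5619 -0.0572] w 0.09502436913572104 gf 0.0 q [-0.3694  0.082   1.7425 -0.0008  1.32   -1.9374]
wrist new_filter_mid [([0.5258, -0.1822, 0.0378], 0.9), ([0.4573, -0.2856, 0.0384], 0.73)]
wrist punch_mid [([0.6508, -0.1426, 0.0652], 0.7)]
wrist tool_block [([0.6526, -0.1779, 0.0], 0.64), ([0.6569, -0.1399, 0.0197], 0.39)]
wrist awl_mid [([0.6495, -0.2163, 0.0611], 0.77)]
```

View pics/w3.png

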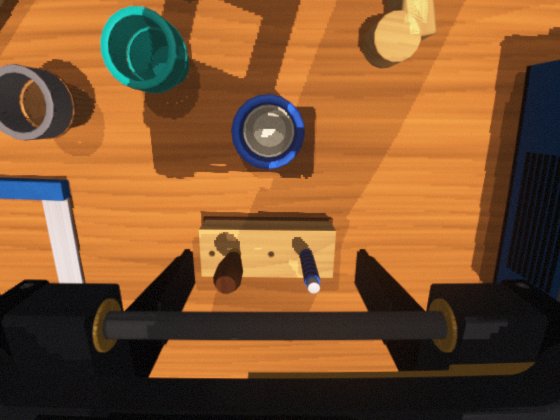

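Seen from above, the blue collar is at (268,131), the turquoise cup at (140,48), the punch head at (314,287) and the awl at (229,285). I'll fit the collar top and ray-cast the punch head.

```bash
python3 - <<'E'
from h import *
s={'tcp_pos':[.5965,-.1737,.187],'ee_rot':[-.004,-3.1386,-.0004]}
im=cv2.imread('pics/w3.png'); hsv=cv2.cvtColor(im,cv2.COLOR_BGR2HSV).astype(int)
def fit(x0,y0,x1,y1,z,f):
    h=hsv[y0:y1,x0:x1]; M=f(h).astype(np.uint8)
    cs,_=cv2.findContours(M,cv2.RETR_EXTERNAL,cv2.CHAIN_APPROX_NONE); k=max(cs,key=len)[:,0]+[x0,y0]
    P=np.array([px2w(s,u,z)[:2] for u in k]); A=np.c_[2*P,np.ones(len(P))]; x=np.linalg.lstsq(A,(P**2).sum(1),rcond=None)[0]
    print(len(k),x[:2],np.sqrt(x[2]+x[0]**2+x[1]**2),k.min(0),k.max(0))
fit(220,80,320,185,.082,lambda h:(h[...,0]>100)&(h[...,0]<135)&(h[...,1]>120)&(h[...,2]>30))
fit(303,278,325,298,.112,lambda h:(h[...,1]<70)&(h[...,2]>90))
print(px2w(s,[314,287],.112), px2w(s,[303.5,250],.04))
E
```

```text
204 [ 0.5249 -0.1787] 0.02968606715135746 [232  95] [303 168]
42 [ 0.6519 -0.14  ] 0.005785157977934191 [305 278] [319 292]
[ 0.6531 -0.1391  0.112 ] [ 0.6491 -0.1421  0.04  ]
```

>>> send_rows(rows=[[[0.9, -0.07, 0], [0, 0, 0], -1], [[0.9, -0.07, 0], [0, 0, 0], -1], [[0.9, -0.07, 0], [0, 0, 0], -1], [[0.9, -0.07, 0.5], [0, 0, 0], -1], [[0, 0, 1], [0, 0, 0], -1], [[0, 0, 1], [0, 0, 0], -1], [[0, 0, 1], [0, 0, 0], -1], [[0, 0, 0], [0, 0, 0], -1]])

```text
t: 7.7
tcp_pos: [0.5248, -0.1758, 0.1161]
ee_rot: [0.002, -3.137, -0.003]
ft_force: [-1.0, 0.1, -0.6]
grip_width: 0.095
grip_force: 0.0
```

```bash
python3 - <<'E'
from h import *
s=st(); im=camera('wrist'); cv2.imwrite('pics/w4.png',im[:,:,::-1]); cv2.imwrite('pics/s4.png',camera('side')[200:350,180:420,::-1].repeat(3,0).repeat(3,1))
print(w2px(s,[.5245,-.179,.082]))
marks('side',['new_filter_mid'])
E
```

```text
t 7.7 tcp [ 0.5248 -0.1758  0.1161] rot [ 0.002  -3.1369 -0.0034] F [-0.9949  0.1153 -0.6306] w 0.0949873019543958 gf 0.0 q [-0.4204 -0.0023  1.9541  0.0001  1.1949 -1.9925]
[268.9459 243.6591]
side new_filter_mid [([0.523, -0.1791, 0.0421], 0.95), ([0.4577, -0.276, 0.04], 0.82)]
```

View pics/w4.png

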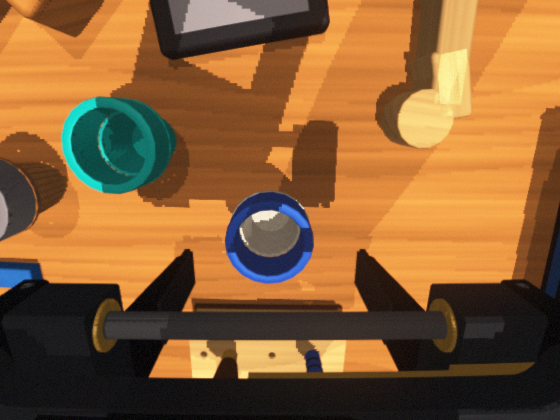

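The open fingers straddle the collar, which is centred near (269,242) in the picture. The TCP has to go about 3 mm to -y. Then lower and grip.

>>> send_rows(rows=[[[0.03, -0.08, 0.5], [0, 0, 0], -1], [[0.02, -0.08, 0.9], [0, 0, 0], -1], [[0, 0, 0.9], [0, 0, 0], -1], [[0, 0, 0.85], [0, 0, 0], -1], [[0, 0, 0], [0, 0, 0], -1], [[0, 0, 0], [0, 0, 0], 1], [[0, 0, 0], [0, 0, 0], 1], [[0, 0, 0], [0, 0, 0], 1]], squeeze=15)

```text
t: 8.65
tcp_pos: [0.5265, -0.181, 0.0571]
ee_rot: [-0.0, 3.139, -0.002]
ft_force: [0.3, 0.5, -0.9]
grip_width: 0.0765
grip_force: 0.0
```

>>> send_rows(rows=[[[0, 0, 0], [0, 0, 0], 1], [[0, 0, 0], [0, 0, 0], 1], [[0, 0, 0], [0, 0, 0], 1]])

```text
t: 8.95
tcp_pos: [0.526, -0.1807, 0.0563]
ee_rot: [-0.0, 3.141, -0.0]
ft_force: [0.1, 0.6, 2.0]
grip_width: 0.0606
grip_force: 14.9
```

>>> send_rows(rows=[[[0, 0, -0.6], [0, 0, 0], 1], [[0, 0, -1], [0, 0, 0], 1], [[0, 0, -1], [0, 0, 0], 1], [[0, 0.7, -0.95], [0, 0, 0], 1], [[0, 1, -0.95], [0, 0, 0], 1], [[0, 1, -0.95], [0, 0, 0], 1], [[0, 1, -0.95], [0, 0, 0], 1], [[0, 1, -0.95], [0, 0, 0], 1]])

```text
t: 9.75
tcp_pos: [0.5253, -0.0858, 0.204]
ee_rot: [-0.0, 3.141, -0.0]
ft_force: [-0.7, 0.1, -1.3]
grip_width: 0.0611
grip_force: 14.9
```

>>> send_rows(rows=[[[0, 1, -1], [0, 0, 0], 1], [[0, 1, -1], [0, 0, 0], 1], [[0, 1, -0.3], [0, 0, 0], 1], [[0, 1, 0], [0, 0, 0], 1], [[0, 1, 0], [0, 0, 0], 1], [[0, 1, 0], [0, 0, 0], 1], [[0, 1, 0], [0, 0, 0], 1], [[0, 1, 0], [0, 0, 0], 1]])

```text
t: 10.55
tcp_pos: [0.5252, 0.0742, 0.2492]
ee_rot: [-0.0, 3.141, -0.0]
ft_force: [0.2, -0.1, -0.7]
grip_width: 0.0607
grip_force: 14.9
```

>>> send_rows(rows=[[[-0.2, 1, 0], [0, 0, 0], 1], [[-0.2, 1, 0], [0, 0, 0], 1], [[-0.2, 1, 0], [0, 0, 0], 1], [[-0.2, 1, 0], [0, 0, 0], 1], [[-0.2, 1, 0], [0, 0, 0], 1], [[-0.2, 1, 0], [0, 0, 0], 1], [[-0.2, 1, 0], [0, 0, 0], 1], [[-0.2, 1, 0], [0, 0, 0], 1]])

```text
t: 11.35
tcp_pos: [0.5574, 0.2342, 0.2491]
ee_rot: [0.0, -3.142, 0.0]
ft_force: [-0.7, 0.6, -1.2]
grip_width: 0.061
grip_force: 14.9
```

>>> send_rows(rows=[[[0, 1, 0], [0, 0, 0], 1], [[0, 1, 0], [0, 0, 0], 1], [[0, 1, 0], [0, 0, 0], 1], [[0, 0.4, 0], [0, 0, 0], 1], [[0, 0, 0], [0, 0, 0], 1], [[0, 0, 0], [0, 0, 0], 1]])

```text
t: 11.95
tcp_pos: [0.5575, 0.301, 0.2486]
ee_rot: [0.0, -3.141, 0.001]
ft_force: [-0.0, -0.4, -0.4]
grip_width: 0.0611
grip_force: 14.9
```

```bash
python3 - <<'E'
from h import *
s=st(); im=camera('wrist'); cv2.imwrite('pics/w5.png',im[:,:,::-1]); cv2.imwrite('pics/s5.png',cv2.resize(camera('side')[60:220,180:340,::-1],(480,480)))
marks('wrist',['new_filter_mid','basket_rim']); marks('side',['new_filter_mid','basket_rim'])
camera('top'); marks('top',['new_filter_mid'])
E
```

```text
t 11.95 tcp [0.5575 0.301  0.2486] rot [ 0.0004 -3.1414  0.001 ] F [-0.0135 -0.3548 -0.4065] w 0.061059739417305796 gf 14.867147311806548 q [ 0.4107  0.0698  1.6512 -0.0005  1.421  -1.1603]
wrist new_filter_mid [([0.5565, 0.298, 0.233], 0.96)]
wrist basket_rim [([0.5583, 0.3223, 0.1437], 0.66)]
side new_filter_mid [([0.555, 0.3002, 0.2358], 0.7), ([0.4583, -0.2805, 0.0379], 0.63)]
side basket_rim [([0.5572, 0.3225, 0.1428], 0.67)]
top new_filter_mid [([0.4565, -0.2787, 0.0378], 0.65), ([0.5538, 0.3006, 0.2327], 0.52)]
```

View pics/w5.png

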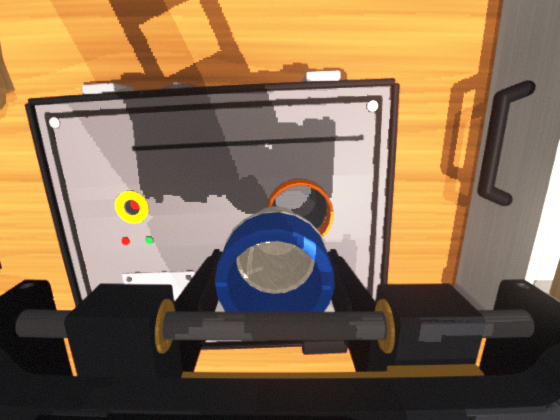

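View pics/s5.png

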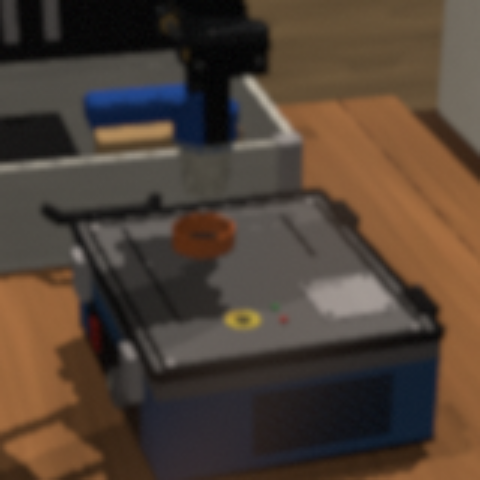

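The cup is held upright with its collar at (275,263), and the basket rim just ahead at (302,208) is about 21 mm further to +y. The side view agrees. I'll align and lower.

>>> send_rows(rows=[[[-0.06, 0.54, 0], [0, 0, 0], 1], [[-0.06, 0.54, 0], [0, 0, 0], 1], [[0, 0, 0], [0, 0, 0], 1], [[0, 0, 0.5], [0, 0, 0], 1], [[0, 0, 0.6], [0, 0, 0], 1], [[0, 0, 0.6], [0, 0, 0], 1], [[0, 0, 0.4], [0, 0, 0], 1]])

```text
t: 13.05
tcp_pos: [0.559, 0.3224, 0.204]
ee_rot: [-0.0, -3.139, 0.002]
ft_force: [-0.5, 0.0, -1.7]
grip_width: 0.0608
grip_force: 14.9
```

>>> send_rows(rows=[[[0, 0, 0.5], [0, 0, 0], 1], [[0, 0, 0.5], [0, 0, 0], 1], [[0, 0, 0.5], [0, 0, 0], 1], [[0, 0, 0.4], [0, 0, 0], 1], [[0, 0, 0], [0, 0, 0], 1]])

```text
t: 13.55
tcp_pos: [0.5591, 0.3226, 0.1667]
ee_rot: [0.0, -3.139, 0.002]
ft_force: [-0.5, -0.1, -1.5]
grip_width: 0.0612
grip_force: 14.9
```

>>> send_rows(rows=[[[0, 0, 0.2], [0, 0, 0], 1], [[0, 0, 0.2], [0, 0, 0], 1], [[0, 0, 0.15], [0, 0, 0], 1], [[0, 0, 0], [0, 0, 0], 1]])

```text
t: 13.95
tcp_pos: [0.5597, 0.3229, 0.1572]
ee_rot: [0.0, -3.141, 0.001]
ft_force: [0.2, 0.1, -1.1]
grip_width: 0.0612
grip_force: 14.9
```

>>> send_rows(rows=[[[0, 0, 0.08], [0, 0, 0], 1], [[0, 0, 0.08], [0, 0, 0], 1], [[0, 0, 0], [0, 0, 0], 1]])

```text
t: 14.25
tcp_pos: [0.5598, 0.323, 0.1543]
ee_rot: [0.0, -3.141, 0.0]
ft_force: [-1.0, 0.7, -0.7]
grip_width: 0.0611
grip_force: 14.9
```

>>> send_rows(rows=[[[0, 0, 0.06], [0, 0, 0], 1], [[0, 0, 0.06], [0, 0, 0], 1], [[0, 0, 0], [0, 0, 0], 1]])

```text
t: 14.55
tcp_pos: [0.5602, 0.3231, 0.1534]
ee_rot: [-0.0, 3.141, 0.0]
ft_force: [-1.6, -1.0, 5.5]
grip_width: 0.0615
grip_force: 14.9
```

```bash
python3 - <<'E'
from h import *
s=st()
cv2.imwrite('pics/s6.png',cv2.resize(camera('side')[90:200,190:330,::-1],(700,550),interpolation=cv2.INTER_CUBIC))
marks('side',['new_filter_mid']);camera('wrist');marks('wrist',['new_filter_mid'])
E
```

```text
t 14.55 tcp [0.5602 0.3231 0.1534] rot [-0.0004  3.1408  0.0003] F [-1.6347 -0.9789  5.4806] w 0.061519184236509726 gf 14.865702456663712 q [ 0.4404  0.16    1.7154 -0.0002  1.2655 -1.1306]
side new_filter_mid [([0.4565, -0.2799, 0.0444], 0.88), ([0.5581, 0.3246, 0.1369], 0.54)]
wrist new_filter_mid [([0.5593, 0.319, 0.1361], 0.69)]
```

Contact came at z = 0.1534 as predicted (0.1533), and the networks put the cup's point at about 7 mm below the rim, so it is seated. Releasing, lifting and checking.

>>> send_rows(rows=[[[0, 0, 0], [0, 0, 0], 0.1], [[0, 0, 0], [0, 0, 0], -0.6], [[0, 0, 0], [0, 0, 0], -1], [[0, 0, 0], [0, 0, 0], -1], [[0, 0, 0], [0, 0, 0], -1], [[0, 0, -0.5], [0, 0, 0], -1], [[-0.5, 0, -1], [0, 0, 0], -1], [[-0.5, 0, -1], [0, 0, 0], -1]])

```text
t: 15.55
tcp_pos: [0.5798, 0.323, 0.2028]
ee_rot: [0.001, -3.141, 0.0]
ft_force: [-0.7, 0.8, 1.2]
grip_width: 0.095
grip_force: 0.0
```

>>> send_rows(rows=[[[-0.9, -0.5, -1], [0, 0, 0], -1], [[-0.9, -1, -1], [0, 0, 0], -1], [[-0.9, -1, -0.5], [0, 0, 0], -1], [[-0.9, -1, 0], [0, 0, 0], -1], [[0, 0, 0], [0, 0, 0], -1]])

```text
t: 16.05
tcp_pos: [0.654, 0.2507, 0.2534]
ee_rot: [0.005, 3.139, -0.0]
ft_force: [0.2, 0.3, -0.9]
grip_width: 0.0951
grip_force: 0.0
```

```bash
python3 - <<'E'
from h import *
s=st(); im=camera('wrist'); cv2.imwrite('pics/w7.png',im[:,:,::-1]); np.save('s7.npy',camera('side'))
marks('wrist',['new_filter_mid','aperture']); marks('side',['new_filter_mid'])
print(w2px(s,[.5575,.322,.179]),w2px(s,[.5575,.322,.145]))
E
```

```text
t 16.05 tcp [0.654  0.2507 0.2534] rot [ 0.0048  3.1393 -0.0004] F [ 0.2448  0.301  -0.8541] w 0.09514585067560771 gf 0.0 q [ 0.2898  0.2116  1.4866 -0.0009  1.4413 -1.2778]
wrist new_filter_mid [([0.5577, 0.3243, 0.1352], 0.86)]
wrist aperture [([0.5529, 0.1608, 0.1268], 0.86), ([0.5586, 0.3202, 0.1371], 0.37)]
side new_filter_mid [([0.3353, -0.2008, 0.0078], 0.75), ([0.5604, 0.3231, 0.1382], 0.74), ([0.4533, -0.2783, 0.0417], 0.61)]
[371.7178  98.121 ] [359.7386 100.4794]
```

View pics/w7.png

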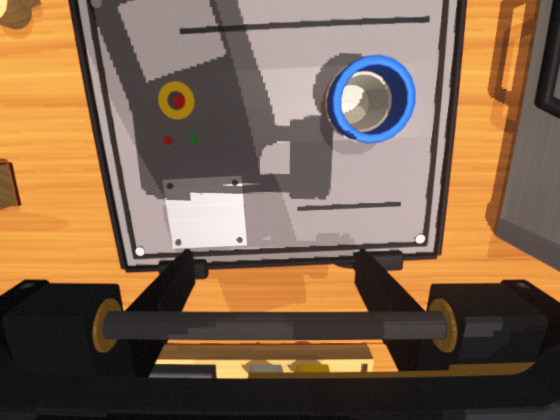

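The collar is centred at (371,98), exactly where a seated cup should project (371.7,98.1), and it lies flat. Next, the punch.

>>> send_rows(rows=[[[-0.1, -1, 0], [0, 0, 0], -1], [[-0.1, -1, 0], [0, 0, 0], -1], [[-0.1, -1, 0], [0, 0, 0], -1], [[-0.1, -1, 0], [0, 0, 0], -1], [[-0.1, -1, 0], [0, 0, 0], -1], [[-0.1, -1, 0], [0, 0, 0], -1], [[-0.1, -1, 0], [0, 0, 0], -1], [[-0.1, -1, 0], [0, 0, 0], -1]])

```text
t: 17.1
tcp_pos: [0.6681, 0.0911, 0.2521]
ee_rot: [0.0, 3.142, -0.0]
ft_force: [0.5, 0.1, -1.3]
grip_width: 0.0954
grip_force: 0.0
```

>>> send_rows(rows=[[[-0.1, -1, 0], [0, 0, 0], -1], [[-0.1, -1, 0], [0, 0, 0], -1], [[-0.1, -1, 0], [0, 0, 0], -1], [[-0.2, -1, 0], [0, 0, 0], -1], [[-0.2, -1, 0.5], [0, 0, 0], -1], [[-0.2, -1, 0.5], [0, 0, 0], -1], [[-0.2, -1, 0.5], [0, 0, 0], -1], [[-0.2, -1, 0.5], [0, 0, 0], -1]])

```text
t: 17.9
tcp_pos: [0.6939, -0.0686, 0.2102]
ee_rot: [0.0, -3.14, -0.001]
ft_force: [1.0, -0.8, 0.0]
grip_width: 0.0947
grip_force: 0.0
```

>>> send_rows(rows=[[[-0.1, -1, 0.5], [0, 0, 0], -0.3], [[-0.1, -1, 0.5], [0, 0, 0], -0.3], [[0, -1, 0], [0, 0, 0], -0.3], [[0, -0.5, 0], [0, 0, 0], -0.3], [[0, 0, 0], [0, 0, 0], -0.3]])

```text
t: 18.4
tcp_pos: [0.6982, -0.1387, 0.1928]
ee_rot: [0.003, 3.14, -0.001]
ft_force: [-0.1, 0.3, 0.1]
grip_width: 0.0635
grip_force: 0.0
```

```bash
python3 - <<'E'
from h import *
s=st(); im=camera('wrist'); cv2.imwrite('pics/w8.png',im[:,:,::-1])
marks('wrist',['punch_mid','punch_tip','tool_block','awl_mid'])
print(w2px(s,[.652,-.14,.112]),w2px(s,[.652,-.14,.04]))
E
```

```text
t 18.4 tcp [ 0.6982 -0.1387  0.1928] rot [ 0.0026  3.1405 -0.0005] F [-0.0664  0.2807  0.082 ] w 0.06347470486045122 gf 0.0 q [-0.2715  0.269   1.5205 -0.      1.351  -1.8406]
wrist punch_mid [([0.6508, -0.142, 0.0654], 0.54)]
wrist punch_tip [([0.6579, -0.1401, 0.0167], 0.53)]
wrist tool_block [([0.6508, -0.1777, 0.0005], 0.76)]
wrist awl_mid [([0.6506, -0.2148, 0.0605], 0.9), ([0.6551, -0.138, 0.0181], 0.18)]
[272.0079 166.428 ] [272.5797 155.9393]
```

View pics/w8.png

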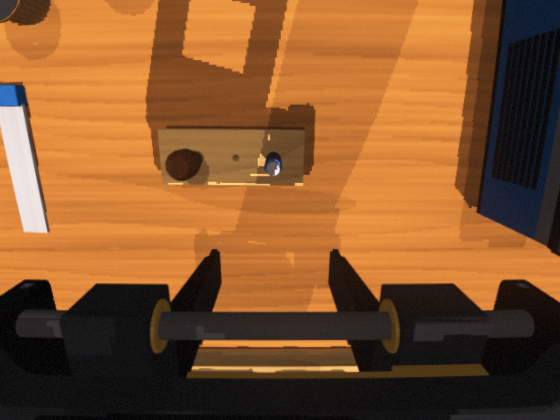

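The punch head is at (273,165), within 2 px of the prediction, so the target is (0.652, -0.1395). The fingers are half open to clear the awl at (184,165). Move above, descend and grip.

>>> send_rows(rows=[[[0.8, -0.04, 0], [0, 0, 0], -0.3], [[0.8, 0, 0], [0, 0, 0], -0.3], [[0.7, 0, 0.3], [0, 0, 0], -0.3], [[0, 0, 0.7], [0, 0, 0], -0.3], [[0, 0, 1], [0, 0, 0], -0.3], [[0, 0, 1], [0, 0, 0], -0.3], [[0, 0, 0], [0, 0, 0], -0.3]])

```text
t: 19.35
tcp_pos: [0.6499, -0.1365, 0.1275]
ee_rot: [0.001, -3.135, -0.003]
ft_force: [-0.1, -0.7, -0.2]
grip_width: 0.0617
grip_force: 0.0
```

```bash
python3 - <<'E'
from h import *
s=st(); im=camera('wrist'); cv2.imwrite('pics/w9.png',im[:,:,::-1])
u=w2px(s,[.652,-.1395,.112]);print(u)
marks('wrist',['punch_mid','awl_mid'])
o=outline_of('wrist','punch_mid')
if o: v,uu=np.nonzero(o[0]['pixels']); print(o[0]['confidence'],uu.min(),uu.max(),v.min(),v.max())
E
```

```text
t 19.35 tcp [ 0.6499 -0.1365  0.1275] rot [ 0.0015 -3.1349 -0.0034] F [-0.0735 -0.6671 -0.1765] w 0.061681934055225665 gf 0.0 q [-0.2878  0.2234  1.6878  0.0002  1.2374 -1.8596]
[268.6969 258.0351]
wrist punch_mid [([0.6472, -0.1383, 0.0656], 0.88)]
wrist awl_mid [([0.6536, -0.2165, 0.0616], 0.71)]
0.78 258 279 218 267
```

The outline is centred at column 268.5 against 268.7 predicted, so it's aligned. Descend and grip.

>>> send_rows(rows=[[[0, 0, 0], [0, 0, 0], -0.3], [[0, 0, 0.6], [0, 0, 0], -0.3], [[0, 0, 0.8], [0, 0, 0], -0.3], [[0, 0, 0.8], [0, 0, 0], -0.3], [[0, 0, 0.8], [0, 0, 0], -0.3], [[0, 0, 0.7], [0, 0, 0], -0.3], [[0, 0, 0], [0, 0, 0], -0.3], [[0, 0, 0], [0, 0, 0], -0.3]])

```text
t: 20.35
tcp_pos: [0.6517, -0.1377, 0.0573]
ee_rot: [0.0, -3.141, -0.0]
ft_force: [0.1, 0.5, -0.6]
grip_width: 0.0621
grip_force: 0.0
```

>>> send_rows(rows=[[[0, 0, 0.2], [0, 0, 0], -0.3], [[0, 0, 0], [0, 0, 0], 0.5], [[0, 0, 0], [0, 0, 0], 1], [[0, 0, 0], [0, 0, 0], 1], [[0, 0, 0], [0, 0, 0], 1], [[0, 0, 0], [0, 0, 0], 1], [[0, 0, 0], [0, 0, 0], 1], [[0, 0, 0], [0, 0, 0], 1]], squeeze=40)

```text
t: 21.15
tcp_pos: [0.6521, -0.1385, 0.0542]
ee_rot: [-0.001, 3.141, -0.003]
ft_force: [-0.1, -1.9, -1.3]
grip_width: 0.0134
grip_force: 40.0
```

Gripped, with a width of 13.4 mm. The tip is 38.2 mm below the TCP. Lift out and carry it to above the reset hole.

>>> send_rows(rows=[[[0, 0, -0.5], [0, 0, 0], 1], [[0, 0, -1], [0, 0, 0], 1], [[0, 0, -1], [0, 0, 0], 1], [[0.2, 0.8, -1], [0, 0, 0], 1], [[0.3, 1, -1], [0, 0, 0], 1], [[0.3, 1, -1], [0, 0, 0], 1], [[0.3, 1, -1], [0, 0, 0], 1], [[0.4, 1, -1], [0, 0, 0], 1]])

```text
t: 21.95
tcp_pos: [0.6214, -0.0405, 0.2055]
ee_rot: [0.0, -3.141, -0.002]
ft_force: [0.2, -0.0, -0.3]
grip_width: 0.0136
grip_force: 40.0
```

>>> send_rows(rows=[[[0.4, 1, -0.5], [0, 0, 0], 1], [[0.4, 1, 0], [0, 0, 0], 1], [[0.4, 1, 0], [0, 0, 0], 1], [[0.4, 1, 0], [0, 0, 0], 1], [[0.4, 1, 0], [0, 0, 0], 1], [[0.4, 1, 0], [0, 0, 0], 1], [[0.4, 1, 0], [0, 0, 0], 1], [[0.4, 1, 0], [0, 0, 0], 1]])

```text
t: 22.75
tcp_pos: [0.5571, 0.1194, 0.2147]
ee_rot: [0.0, -3.141, -0.002]
ft_force: [0.0, 0.6, 0.0]
grip_width: 0.0133
grip_force: 40.0
```

>>> send_rows(rows=[[[0.1, 1, 0], [0, 0, 0], 1], [[0, 1, 0.3], [0, 0, 0], 1], [[0, 0.3, 0.5], [0, 0, 0], 1], [[0, 0, 0.2], [0, 0, 0], 1], [[0, 0, 0], [0, 0, 0], 1], [[0, 0, 0], [0, 0, 0], 1]])

```text
t: 23.35
tcp_pos: [0.5559, 0.1635, 0.1938]
ee_rot: [-0.001, -3.141, 0.0]
ft_force: [0.1, -0.1, -0.6]
grip_width: 0.0134
grip_force: 40.0
```

```bash
python3 - <<'E'
from h import *
s=st(); im=camera('wrist'); cv2.imwrite('pics/w10.png',im[:,:,::-1])
marks('wrist',['punch_tip','punch_mid','aperture','reset_top'])
camera('side'); marks('side',['punch_tip','aperture','new_filter_mid'])
print(w2px(s,[.5555,.1638,.125]),w2px(s,np.array(s['tcp_pos'])-[0,0,.0382]))
E
```

```text
t 23.35 tcp [0.5559 0.1635 0.1938] rot [-0.0011 -3.1409  0.0003] F [ 0.1058 -0.0986 -0.6002] w 0.013436739181914433 gf 39.96584415435791 q [ 0.1934 -0.0166  1.8318 -0.0001  1.3271 -1.3767]
wrist punch_tip []
wrist punch_mid [([0.5569, 0.1629, 0.206], 0.66)]
wrist aperture [([0.5507, 0.16, 0.1292], 0.95)]
wrist reset_top [([0.5541, 0.1625, 0.1131], 0.56)]
side punch_tip [([0.5578, 0.163, 0.1572], 0.55), ([0.5555, 0.1639, 0.1251], 0.37), ([0.5586, 0.1647, 0.2027], 0.16)]
side aperture [([0.5541, 0.1653, 0.1223], 0.8)]
side new_filter_mid [([0.4576, -0.2782, 0.0367], 0.97), ([0.6338, -0.4452, 0.0071], 0.21)]
[274.2031 226.8612] [273.6662 241.6067]
```

View pics/w10.png

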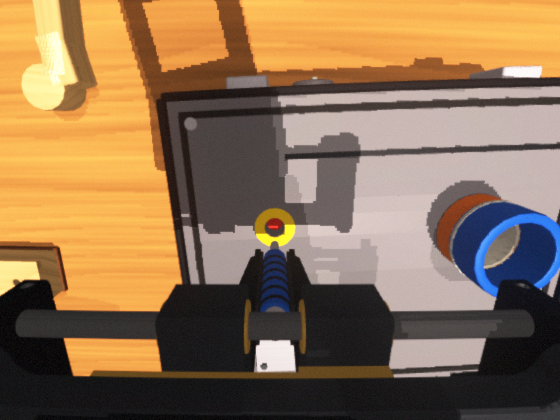

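The ring is at (275,227) and the punch tip at (275,243), both within 2 px of the predictions, so the tip is on the hole's axis to about 1 mm. By my count that was the eleventh picture viewed, one over the limit, so I'll finish on force and position readings only.

>>> send_rows(rows=[[[0, 0, 0.3], [0, 0, 0], 1], [[0, 0, 0.5], [0, 0, 0], 1], [[0, 0, 0.5], [0, 0, 0], 1], [[0, 0, 0.4], [0, 0, 0], 1], [[0, 0, 0], [0, 0, 0], 1], [[0, 0, 0], [0, 0, 0], 1]])

```text
t: 24.4
tcp_pos: [0.5557, 0.1642, 0.1595]
ee_rot: [0.0, -3.141, 0.0]
ft_force: [-0.4, -0.2, -0.8]
grip_width: 0.0132
grip_force: 40.0
```

>>> send_rows(rows=[[[0, 0, 0.1], [0, 0, 0], 1], [[0, 0, 0.1], [0, 0, 0], 1], [[0, 0, 0.1], [0, 0, 0], 1], [[0, 0, 0], [0, 0, 0], 1], [[0, 0, 0], [0, 0, 0], 1]])

```text
t: 24.9
tcp_pos: [0.5559, 0.1642, 0.154]
ee_rot: [0.0, -3.142, -0.0]
ft_force: [-0.4, 0.4, -1.1]
grip_width: 0.0133
grip_force: 40.0
```

>>> send_rows(rows=[[[0, 0, 0.1], [0, 0, 0], 1], [[0, 0, 0.08], [0, 0, 0], 1], [[0, 0, 0], [0, 0, 0], 1], [[0, 0, 0], [0, 0, 0], 1]])

```text
t: 25.3
tcp_pos: [0.5561, 0.1643, 0.1508]
ee_rot: [-0.0, 3.141, 0.0]
ft_force: [-0.4, -0.2, 0.9]
grip_width: 0.0134
grip_force: 40.0
```

>>> send_rows(rows=[[[0, 0, 0.06], [0, 0, 0], 1], [[0, 0, 0.06], [0, 0, 0], 1], [[0, 0, 0], [0, 0, 0], 1], [[0, 0, 0], [0, 0, 0], 1]])

```text
t: 25.7
tcp_pos: [0.5561, 0.1642, 0.1484]
ee_rot: [-0.0, 3.141, 0.0]
ft_force: [-1.0, 0.3, 3.0]
grip_width: 0.0134
grip_force: 40.0
```

Contact came at about 0.151 as predicted, and the button is roughly half-way down. Small steps until the end stop shows in the force.

>>> send_rows(rows=[[[0, 0, 0.06], [0, 0, 0], 1], [[0, 0, 0.05], [0, 0, 0], 1], [[0, 0, 0], [0, 0, 0], 1], [[0, 0, 0], [0, 0, 0], 1]])

```text
t: 26.1
tcp_pos: [0.5561, 0.1643, 0.1462]
ee_rot: [-0.0, 3.141, 0.0]
ft_force: [-1.2, -0.1, 5.3]
grip_width: 0.0138
grip_force: 40.0
```

>>> send_rows(rows=[[[0, 0, 0.03], [0, 0, 0], 1], [[0, 0, 0], [0, 0, 0], 1], [[0, 0, 0], [0, 0, 0], 1]])

```text
t: 26.4
tcp_pos: [0.5562, 0.1643, 0.1459]
ee_rot: [-0.0, 3.141, 0.0]
ft_force: [-0.7, -0.2, 5.8]
grip_width: 0.0137
grip_force: 40.0
```

>>> send_rows(rows=[[[0, 0, 0.03], [0, 0, 0], 1], [[0, 0, 0], [0, 0, 0], 1], [[0, 0, 0], [0, 0, 0], 1]])

```text
t: 26.7
tcp_pos: [0.5563, 0.1643, 0.1458]
ee_rot: [-0.0, 3.141, 0.0]
ft_force: [-3.0, -0.4, 8.6]
grip_width: 0.0135
grip_force: 40.0
```

>>> send_rows(rows=[[[0, 0, 0], [0, 0, 0], 1], [[0, 0, 0], [0, 0, 0], 1], [[0, 0, 0], [0, 0, 0], 1], [[0, 0, 0], [0, 0, 0], 1], [[0, 0, 0], [0, 0, 0], 1]])

```text
t: 27.2
tcp_pos: [0.5562, 0.1643, 0.1458]
ee_rot: [-0.0, 3.141, 0.0]
ft_force: [-1.6, -0.5, 8.6]
grip_width: 0.0133
grip_force: 40.0
```

```bash
python3 - <<'E'
from h import *
s=st(); camera('wrist'); marks('wrist',['reset_top','punch_mid','new_filter_mid']); camera('side'); marks('side',['punch_mid','new_filter_mid','old_filter_mid']); st()
E
```

```text
t 27.2 tcp [0.5562 0.1643 0.1458] rot [-0.0003  3.1408  0.0001] F [-1.5547 -0.4842  8.5914] w 0.013285137844803799 gf 39.97415542602539 q [ 0.1947  0.0231  1.8754 -0.0001  1.2423 -1.3763]
wrist reset_top [([0.5552, 0.1606, 0.1089], 0.37)]
wrist punch_mid [([0.5518, 0.163, 0.1595], 0.78)]
wrist new_filter_mid [([0.5585, 0.3206, 0.1369], 0.91)]
side punch_mid [([0.5589, 0.1648, 0.1547], 0.47), ([0.5544, 0.1634, 0.1115], 0.46)]
side new_filter_mid [([0.4552, -0.2775, 0.0399], 0.65), ([0.5603, 0.3269, 0.1398], 0.52)]
side old_filter_mid [([0.495, -0.3912, 0.0375], 0.9)]
t 27.6 tcp [0.5562 0.1643 0.1458] rot [-0.0004  3.1408  0.0001] F [-2.1773 -0.427   8.6549] w 0.013804822462481183 gf 39.974207282066345 q [ 0.1947  0.0232  1.8754 -0.0001  1.2422 -1.3763]
```

The push is steady at about 9 N at the end stop (5.2 mm past contact). The cup is still seated and the old filter hasn't moved, so I'm handing in.

```bash
python3 -c "
from bench import hand_in
print(hand_in())"
```

```text
the job is handed in; nothing more can be done
None
```

I handed the job in at about 27.6 s: the new filter cup is seated in the basket and released, and the punch is still gripped, holding the reset button at its stop with about 9 N; I viewed 11 pictures, one over the limit of 10.

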